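Seat the tube strip in the heater

ROBOT

A 6-joint arm with a two-finger parallel gripper is mounted at the origin on the work surface. World frame = base frame: x ahead of the robot, y to its left, z up, the work surface at z = 0. Lengths are in m, angles in degrees, forces in N, time in s.
With the tool pointing down it reaches from about 0.425 to 0.95 m from the base axis. Payload 3.5 kg.
Tool frame: the origin (TCP) lies midway between the tips of the shut fingers; the grasp point (between the pads) lies 19 mm behind it; z points along the fingers, y is the line along which they close (so a half turn about z gives the same grasp; the last joint's range is limited). The gripper opens to 85 mm and grips with 20 to 120 N. Pads are 22 mm wide; open, the fingers measure 114 mm over their backs; the gripper's body (76 mm by 85 mm) begins 54 mm behind the grasp point. The pads swing forward as they close: fully open they stand 13 mm farther back than shut.
Start: joints at [62.166, 16.404, 90.338, -0, 73.258, -8.594], TCP at [0.222, 0.637, 0.231] pointing down, gripper open.
Joint ranges: [-158.93, 158.93], [-51.34, 127.21], [12.03, 142.37], [-87.48, 267.48], [13.55, 161.25], [-162.69, 162.69]. Speed limits (degrees/s): [159.86, 159.86, 180, 180, 180, 180].

INTERFACE

Orientations are given as a 3x3 rotation matrix whose columns are the frame's x, y, z axes.
In Python, from plant import manip gives the robot as it stands.
- The arm moves only by the tool apply_moves, never from a script. Its argument "steps" is a list of rows, each an object of numbers: "dx", "dy", "dz": the shift along the tool's x, y, z in cm; "ax", "ay", "az": the turn, a rotation vector about the tool's x, y, z in degrees; "hand": the finger opening in cm, from 0 to 8.54. In form: [{"dx": .., "dy": .., "dz": .., "ax": .., "ay": .., "az": .., "hand": ..}, ...]. A call has exactly 10 rows; each row is the pose to reach, as a shift and turn from the pose commanded when the call began, along the tool's axes at that moment; what a row does not reach only later rows make up. A row lasts 1/8 s, in which the tool goes at most 62.5 mm and 10.7 degrees, less where a joint would pass 70% of its speed; a pose out of reach is approached as far as the arm can. A call with a gripper value outside its range is refused whole. The fingers move at their own pace and stop on an object; the grip force is fixed at half the most. Time passes only in rows, so rows that repeat a pose let the fingers close, or fill a call up. It gives the time, the measured TCP pose, the force, the opening and the grip force at its end, in the units of the state.
- manip.get_state(): the state, without advancing time (a new reading comes with each control period).
- manip.get_image(name): name is "scene" or "top" or "wrist"; returns the picture (420x560x3 uint8, red, green, blue); there is no depth.
- manip.get_calibration(name): a dict with "intrinsics" (3x3 intrinsics, pixels), "extrinsics" (4x4, takes a point from camera to world coordinates); the wrist camera has in their place "T_tool_cam" (4x4, takes a point from camera to tool coordinates, whose origin is the TCP and whose axes are the flange's). Camera axes: x right, y down, z forward; pixel columns grow to the right and rows downward; lengths in m; the calibration is good to about 2 mm. A picture is of the moment at which its call begins: read the wrist's pose just before it. get_calibration takes no time and is no camera call.
- manip.job_done(): hands the job in; it is judged then, once.
The state is a dict: "t": time; "joint_pos": joint angles; "dq": joint speeds; "joint_efforts": joint torques, N m; "tool_pos": TCP position; "orientation": TCP orientation; "wrist_force": force on the tool from outside, world axes, zero at the start; "ft_torque": the same for the moment, N m; "opening": finger opening in m; "grip_force": force on a finger pad.
Only numpy, scipy, OpenCV 4.12 (cv2) and the standard library are available. Lean on these libraries where they do the work, as an engineer would, in place of code of your own. Each camera call takes 0.05 s, during which the arm holds its last target. There are 200 camera calls.

TASK

On the small white block heater, press down the front of the clear cover to pop it open, then push the tube strip that stands proud in the block fully down home with a fingertip, and press the cover shut again until it latches. Only press and push: do not pull or lift the strip, and leave everything else on the bench where it is.

Things in the scene. Friction and masses are not known exactly. Their poses are not given: they have to be found in the camera images.
- heater: white block heater fixed to the bench, 225 deep (x) x 170 wide (y) x 86 mm high, with a lower front part 56 mm high that carries the panel. Origin at the centre of its underside, x towards its back, y to its left, z up
- cover (a joint): angle (rad) of the clear cover, hinged at its back edge: 0 = shut and latched, positive = front edge up, about 1.2 = popped open and at rest (sprung, can be pushed back to 1.6), -0.075 = bottomed. Push-push latch: pressed past -0.045 and let go, a latched cover is released and springs up in about a second (keep the finger out of its way), an open one latches at 0
- cover_pad (a point): centre of the top of the grey ribbed press pad, 24 x 56 mm, at the front edge of the cover, 101 mm in front of the hinge line and 28 mm above it when shut, flush with the top face; moves with the cover. From shut it goes down 4.5 mm to work the latch and bottoms firmly at 7.5 mm; the spring resists with about 3 N there
- cover_hinge (a point): middle of the hinge line (along the heater's y), 80 mm behind the heater's origin and 88 mm above its underside; fixed. The cover is a shallow box 115 deep x 134 wide x 28 mm high, its outer top face 28 mm above this line when shut; open, it stands up with that face looking back and up, and its front edge about 110 mm above the line
- strip (a joint): how far (m) the tube strip stands proud of the block: 0 = fully home (firm stop); starts 0.008 to 0.012. It slides straight down against 3.5 N of friction plus 15 N per m/s, and stays where it is left
- strip_top (a point): centre of the top of the row of eight white caps of the tube strip, 74 long (heater's y) x 11 mm wide, 9 mm above the block when home, 85 mm in front of the hinge line; it stands under the shut cover and is reached from above once the cover is open
- spare_strip: bystander, to be left alone: a loose white strip of eight small tubes, 74 long x 11 x 20 mm high, lying on the bench; origin at the centre of its underside
- tube_rack: bystander, to be left alone: white tube rack, 75 x 110 x 52 mm; origin at the centre of its underside
- vial: bystander, to be left alone: small glass vial with a black cap standing on the low front part of the heater, diameter 22, height 40 mm; origin at the centre of its underside
- reagent: bystander, to be left alone: amber bottle, diameter 48, height 110 mm; origin at the centre of its underside
- jar: bystander, to be left alone: small capped jar, diameter 44, height 60 mm; origin at the centre of its underside
- tip_box: bystander, to be left alone: pipette tip box, 83 x 118 x 57 mm; origin at the centre of its underside
- well_plate: bystander, to be left alone: flat white well plate, 85 x 127 x 14 mm; origin at the centre of its underside
- marker_block: bystander, to be left alone: black marker pen lying on the bench, 110 long, 14 mm thick; origin at the centre of its underside

How it is judged:
By the outcome, as a careful person would: the job done as asked, in the order asked, and still so for the second after the job is handed in, with the robot touching nothing.
It also fails if it takes over 45 s, if anything falls off the work surface, if the arm or the gripper's body presses on something with over 40 N, if the wrist force passes 120 N, or if a joint passes its speed limit or range.

## Working session

There is one attempt and no reset: what is moved stays moved. The work goes in short steps, Python scripts to look and compute and a tool call to move; the robot and the scene stay as the last step left them, time stands still between calls to the robot, and variables do not carry over. Pictures are saved under pics/ and viewed, at most 10 in all, crops included, and the job is handed in when it is done.

Besides the shell and the picture viewer there is one more tool, called after "Call:" in YAML: its name, and indented under it one key for each argument. apply_moves: Moves the arm, as the interface text tells. Its arguments: {"type":"object","properties":{"steps":{"type":"array","items":{"type":"object","properties":{"dx":{"type":"number"},"dy":{"type":"number"},"dz":{"type":"number"},"ax":{"type":"number"},"ay":{"type":"number"},"az":{"type":"number"},"hand":{"type":"number"}}}}},"required":["steps"]}

```bash
mkdir -p pics; python3 - <<'E'
from plant import manip
import cv2
s=manip.get_state();print(s)
for n in("scene","top"):
    im=manip.get_image(n);cv2.imwrite(f"pics/{n}0.png",im[:,:,::-1])
    c=manip.get_calibration(n);print(n,c)
E
```

```text
{'t': 0.0, 'joint_pos': array([ 6.21666291e+01,  1.64542480e+01,  9.04217108e+01,  4.08641782e-04,
        7.32586325e+01, -8.59538471e+00]), 'dq': array([ 0.083623  ,  0.01667431, -0.01800648,  0.08063831,  0.17048422,
        0.00680614]), 'joint_efforts': array([ 6.22886510e-04, -4.05962956e+01, -2.92635745e+01, -2.02711618e-05,
        5.59736291e-03, -5.98473676e-06]), 'tool_pos': array([0.22208281, 0.63673258, 0.22994815]), 'orientation': array([[-9.44157252e-01,  3.29493349e-01, -1.10281999e-03],
       [ 3.29495000e-01,  9.44155042e-01, -2.07410651e-03],
       [ 3.57828753e-04, -2.32165637e-03, -9.99997241e-01]]), 'wrist_force': array([-0.00126776, -1.05046364, -0.03586817]), 'ft_torque': array([-0.04250624, -0.04726912, -0.03063851]), 'grip_force': 0.0, 'opening': 0.08546120033260494}
scene {'intrinsics': array([[511.42933822,   0.        , 287.59928173],
       [  0.        , 511.42933822, 206.61340251],
       [  0.        ,   0.        ,   1.        ]]), 'extrinsics': array([[-0.56551733,  0.57502483, -0.5912162 ,  1.23672913],
       [ 0.82467346,  0.38540459, -0.41397704,  0.47798186],
       [-0.01018964, -0.7216715 , -0.69216069,  0.8293186 ],
       [ 0.        ,  0.        ,  0.        ,  1.        ]])}
top {'intrinsics': array([[409.28495639,   0.        , 286.20368287],
       [  0.        , 409.28495639, 208.34875195],
       [  0.        ,   0.        ,   1.        ]]), 'extrinsics': array([[-0.01184254, -0.99503114,  0.09885736,  0.51602188],
       [-0.99922603,  0.01548503,  0.03616027,  0.03469514],
       [-0.0375114 , -0.09835262, -0.9944444 ,  0.95030969],
       [ 0.        ,  0.        ,  0.        ,  1.        ]])}
```

View pics/top0.png

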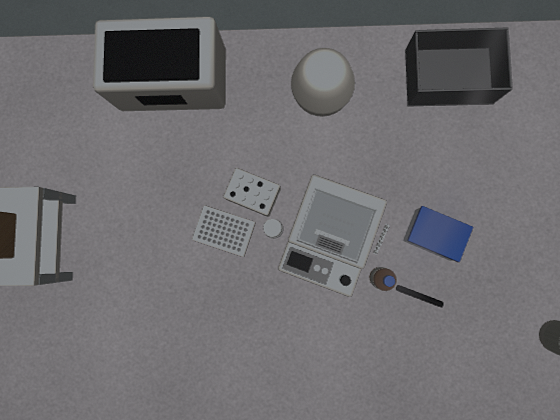

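View pics/scene0.png

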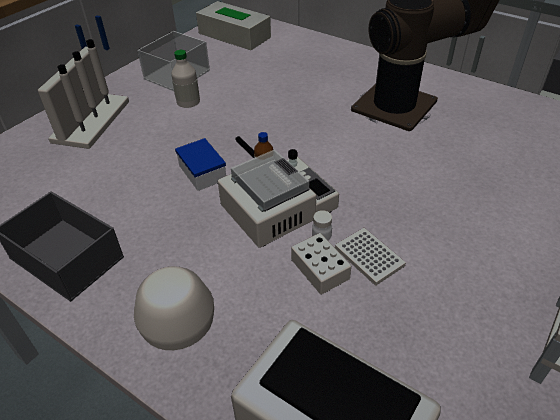

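View crop.

Top view: the heater is centred near (333,235) with its front towards the robot. The pad is near (331,242) and the vial at (346,280). I'll enlarge this region for accurate points.

```bash
python3 - <<'E'
import cv2
t=cv2.imread("pics/top0.png")[165:305,265:405]; s=cv2.imread("pics/scene0.png")[140:250,210:350]
cv2.imwrite("pics/c1.png",cv2.resize(t,(600,600),interpolation=cv2.INTER_CUBIC)); cv2.imwrite("pics/c2.png",cv2.resize(s,(760,597),interpolation=cv2.INTER_CUBIC))
E
```

```text
(no output)
```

View pics/c1.png

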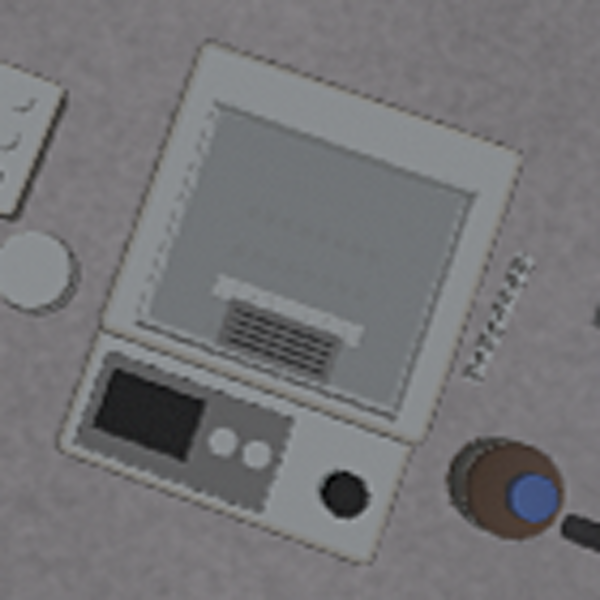

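View pics/c2.png

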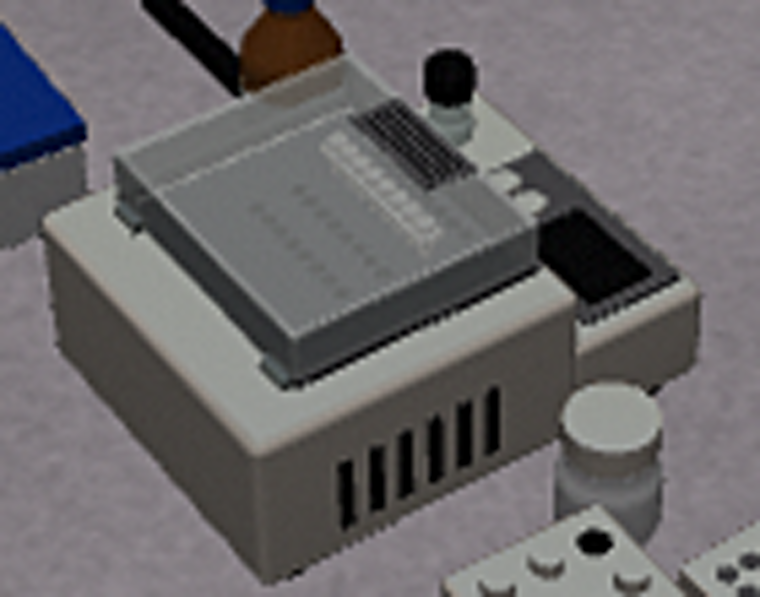

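Crops: in the top one the pad centre is about (279,340), with heater corners readable. The scene crop shows the pad at about (413,142) and the strip caps behind it under the clear cover. The vial stands front-right. Next I fit the heater pose to both views.

```bash
cat > fit.py <<'E'
from plant import manip
import numpy as np
from scipy.optimize import least_squares
T=lambda u,v:("top",265+u*140/600,165+v*140/600); S=lambda u,v:("scene",210+u*140/760,140+v*110/597)
a,b=.1125,.085
obs=[((a,b,.086),T(205,42)),((a,-b,.086),T(520,155)),((-a,b,.056),T(60,447)),((-a,-b,.056),T(370,563)),
((-.021,0,.116),T(279,340)),((-.021,0,.116),S(413,142)),((a,b,.086),S(264,455)),((a,-b,.086),S(45,218)),((a,b,0),S(268,583)),((-a,b,.056),S(697,288))]
cal={n:manip.get_calibration(n) for n in("top","scene")}
def proj(n,P):
    E=np.linalg.inv(cal[n]["extrinsics"]); p=cal[n]["intrinsics"]@(E[:3,:3]@P+E[:3,3]); return p[:2]/p[2]
def W(q,p):
    c,s=np.cos(q[2]),np.sin(q[2]); return np.array([q[0]+c*p[0]-s*p[1],q[1]+s*p[0]+c*p[1],p[2]])
def res(q): return np.concatenate([proj(o[0],W(q,p))-o[1:] for p,o in obs])
E
python3 - <<'E'
from fit import *
r=least_squares(res,[.5,-.07,-.3],loss="soft_l1");q=r.x
print("pose",q[:2],np.degrees(q[2]));print(res(q).reshape(-1,2).round(1))
for n,p in dict(pad=(-.021,0,.116),strip=(-.005,0,.1),hinge=(.08,0,.088)).items(): print(n,W(q,p),np.hypot(*W(q,p)[:2]))
E
```

```text
pose [ 0.5430053  -0.03003753] -20.522067538112466
[[-0.9 -2.3]
 [ 1.8 -2.2]
 [-2.1  2.4]
 [ 0.2  2.7]
 [-0.1  0.5]
 [ 0.5  0.2]
 [-1.8 -0. ]
 [-2.5 -0.8]
 [-0.4  4.4]
 [ 3.5 -1.6]]
pad [ 0.52333801 -0.02267559  0.116     ] 0.5238290371551089
strip [ 0.53832261 -0.02828468  0.1       ] 0.5390651688697977
hinge [ 0.61792828 -0.05808297  0.088     ] 0.6206520649168527
```

Call:
apply_moves:
  steps:
    - {"dx": -5,"dy": -5.2,"hand": 0}
    - {"dx": -10,"dy": -10.4,"hand": 0}
    - {"dx": -14.5,"dy": -15.1,"hand": 0}
    - {"dx": -19,"dy": -19.8,"hand": 0}
    - {"dx": -23.5,"dy": -24.5,"hand": 0}
    - {"dx": -28,"dy": -29.2,"hand": 0}
    - {"dx": -32.5,"dy": -33.9,"hand": 0}
    - {"dx": -37,"dy": -38.6,"hand": 0}
    - {"dx": -41.5,"dy": -43.3,"hand": 0}
    - {"dx": -45.5,"dy": -47.5,"hand": 0}

```text
$.steps[0]: bad value
```

Call:
apply_moves:
  steps:
    - {"dx": -5,"dy": -5.2,"dz": 0,"ax": 0,"ay": 0,"az": 0,"hand": 0}
    - {"dx": -10,"dy": -10.4,"dz": 0,"ax": 0,"ay": 0,"az": 0,"hand": 0}
    - {"dx": -14.5,"dy": -15.1,"dz": 0,"ax": 0,"ay": 0,"az": 0,"hand": 0}
    - {"dx": -19,"dy": -19.8,"dz": 0,"ax": 0,"ay": 0,"az": 0,"hand": 0}
    - {"dx": -23.5,"dy": -24.5,"dz": 0,"ax": 0,"ay": 0,"az": 0,"hand": 0}
    - {"dx": -28,"dy": -29.2,"dz": 0,"ax": 0,"ay": 0,"az": 0,"hand": 0}
    - {"dx": -32.5,"dy": -33.9,"dz": 0,"ax": 0,"ay": 0,"az": 0,"hand": 0}
    - {"dx": -37,"dy": -38.6,"dz": 0,"ax": 0,"ay": 0,"az": 0,"hand": 0}
    - {"dx": -41.5,"dy": -43.3,"dz": 0,"ax": 0,"ay": 0,"az": 0,"hand": 0}
    - {"dx": -45.5,"dy": -47.5,"dz": 0,"ax": 0,"ay": 0,"az": 0,"hand": 0}

```text
t: 1.35
tool_pos: [0.4821, 0.0668, 0.2311]
orientation: [[-0.944, 0.33, 0.0], [0.33, 0.944, 0.0], [-0.0, 0.0, -1.0]]
wrist_force: [0.9, 1.2, -0.3]
opening: -0.0002
grip_force: 0.0
```

Call:
apply_moves:
  steps:
    - {"dx": -2.5,"dy": -2.5,"dz": 0,"ax": 0,"ay": 0,"az": 0,"hand": 0}
    - {"dx": -4.7,"dy": -4.8,"dz": 0,"ax": 0,"ay": 0,"az": 0,"hand": 0}
    - {"dx": -4.7,"dy": -4.8,"dz": 2,"ax": 0,"ay": 0,"az": 0,"hand": 0}
    - {"dx": -4.7,"dy": -4.8,"dz": 4,"ax": 0,"ay": 0,"az": 0,"hand": 0}
    - {"dx": -4.7,"dy": -4.8,"dz": 6,"ax": 0,"ay": 0,"az": 0,"hand": 0}
    - {"dx": -4.7,"dy": -4.8,"dz": 8,"ax": 0,"ay": 0,"az": 0,"hand": 0}
    - {"dx": -4.7,"dy": -4.8,"dz": 9,"ax": 0,"ay": 0,"az": 0,"hand": 0}
    - {"dx": -4.7,"dy": -4.8,"dz": 9.5,"ax": 0,"ay": 0,"az": 0,"hand": 0}
    - {"dx": -4.7,"dy": -4.8,"dz": 9.5,"ax": 0,"ay": 0,"az": 0,"hand": 0}
    - {"dx": -4.7,"dy": -4.8,"dz": 9.5,"ax": 0,"ay": 0,"az": 0,"hand": 0}

```text
t: 2.6
tool_pos: [0.511, 0.0078, 0.1372]
orientation: [[-0.944, 0.329, 0.002], [0.329, 0.944, -0.0], [-0.002, 0.0, -1.0]]
wrist_force: [1.0, 0.5, -0.8]
opening: 0.0002
grip_force: 0.0
```

```bash
python3 - <<'E'
from plant import manip
import cv2,numpy as np
s=manip.get_state();print(s['tool_pos'],s['wrist_force'],s['joint_pos'].round(1))
a=manip.get_image("scene");b=manip.get_image("wrist")
print(manip.get_calibration("wrist"))
a=cv2.resize(a[130:240,210:350],(560,440),interpolation=cv2.INTER_CUBIC);b=cv2.resize(b,(240,180))
im=np.zeros((440,800,3),np.uint8);im[:,:560]=a;im[:180,560:]=b
cv2.imwrite("pics/s1.png",im[:,:,::-1])
E
```

```text
[0.51102941 0.00784638 0.13717248] [ 0.95572687  0.52028284 -0.81657589] [-10.5   1.4 117.8  -0.   60.8 -81.3]
{'intrinsics': array([[297.1551395 ,   0.        , 278.5092456 ],
       [  0.        , 297.1551395 , 207.64742519],
       [  0.        ,   0.        ,   1.        ]]), 'T_tool_cam': array([[ 3.56469140e-04, -9.47164070e-01, -3.20749276e-01,
         8.25057870e-02],
       [ 9.99999772e-01,  1.53806803e-04,  6.57176171e-04,
         7.10151433e-04],
       [-5.73120236e-04, -3.20749438e-01,  9.47163909e-01,
        -1.44033590e-01],
       [ 0.00000000e+00,  0.00000000e+00,  0.00000000e+00,
         1.00000000e+00]])}
```

View pics/s1.png

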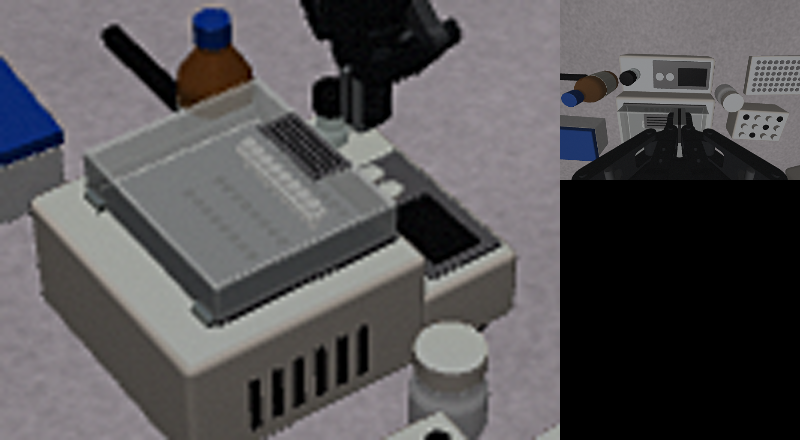

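The closed fingertips hang in front of the cover and clear of it, about 30 mm from the pad. I'll move over the pad and press gently.

Call:
apply_moves:
  steps:
    - {"dx": -1.1,"dy": -1.2,"dz": 0,"ax": 0,"ay": 0,"az": 0,"hand": 0}
    - {"dx": -2.2,"dy": -2.5,"dz": 0,"ax": 0,"ay": 0,"az": 0,"hand": 0}
    - {"dx": -2.2,"dy": -2.5,"dz": 0.6,"ax": 0,"ay": 0,"az": 0,"hand": 0}
    - {"dx": -2.2,"dy": -2.5,"dz": 1.2,"ax": 0,"ay": 0,"az": 0,"hand": 0}
    - {"dx": -2.2,"dy": -2.5,"dz": 1.6,"ax": 0,"ay": 0,"az": 0,"hand": 0}
    - {"dx": -2.2,"dy": -2.5,"dz": 2.0,"ax": 0,"ay": 0,"az": 0,"hand": 0}
    - {"dx": -2.2,"dy": -2.5,"dz": 2.3,"ax": 0,"ay": 0,"az": 0,"hand": 0}
    - {"dx": -2.2,"dy": -2.5,"dz": 2.5,"ax": 0,"ay": 0,"az": 0,"hand": 0}
    - {"dx": -2.2,"dy": -2.5,"dz": 2.7,"ax": 0,"ay": 0,"az": 0,"hand": 0}
    - {"dx": -2.2,"dy": -2.5,"dz": 2.7,"ax": 0,"ay": 0,"az": 0,"hand": 0}

```text
t: 3.95
tool_pos: [0.5228, -0.0227, 0.1093]
orientation: [[-0.944, 0.33, -0.0], [0.33, 0.944, 0.001], [0.001, 0.0, -1.0]]
wrist_force: [-3.1, 1.7, 3.9]
opening: 0.0001
grip_force: 2.1
```

Call:
apply_moves:
  steps:
    - {"dx": 2.5,"dy": 0,"dz": -4,"ax": 0,"ay": 0,"az": 0,"hand": 0}
    - {"dx": 5,"dy": 0,"dz": -7,"ax": 0,"ay": 0,"az": 0,"hand": 0}
    - {"dx": 7,"dy": 0,"dz": -10,"ax": 0,"ay": 0,"az": 0,"hand": 0}
    - {"dx": 7,"dy": 0,"dz": -12,"ax": 0,"ay": -5,"az": 0,"hand": 0}
    - {"dx": 7,"dy": 0,"dz": -12,"ax": 0,"ay": -10,"az": 0,"hand": 0}
    - {"dx": 7,"dy": 0,"dz": -12,"ax": 0,"ay": -15,"az": 0,"hand": 0}
    - {"dx": 7,"dy": 0,"dz": -12,"ax": 0,"ay": -20,"az": 0,"hand": 0}
    - {"dx": 7,"dy": 0,"dz": -12,"ax": 0,"ay": -20,"az": 0,"hand": 0}
    - {"dx": 7,"dy": 0,"dz": -12,"ax": 0,"ay": -20,"az": 0,"hand": 0}
    - {"dx": 7,"dy": 0,"dz": -12,"ax": 0,"ay": -20,"az": 0,"hand": 0}

```text
t: 5.2
tool_pos: [0.4576, -0.0002, 0.2297]
orientation: [[-0.887, 0.33, 0.323], [0.31, 0.944, -0.113], [-0.342, 0.0, -0.94]]
wrist_force: [-0.6, 0.2, -0.0]
opening: -0.0001
grip_force: 0.0
```

```bash
python3 - <<'E'
from plant import manip
import cv2,numpy as np
s=manip.get_state();print(s['tool_pos'],s['orientation'],s['wrist_force'],s['joint_pos'].round(1))
a=manip.get_image("scene");b=manip.get_image("wrist");cv2.imwrite("pics/w2full.png",b[:,:,::-1])
a=cv2.resize(a[120:240,210:350],(420,360),interpolation=cv2.INTER_CUBIC);b=cv2.resize(b,(380,285))
im=np.zeros((360,800,3),np.uint8);im[:,:420]=a;im[:285,420:]=b
cv2.imwrite("pics/s2.png",im[:,:,::-1])
E
```

```text
[ 4.57558652e-01 -1.69662426e-04  2.29683611e-01] [[-8.87056446e-01  3.29807938e-01  3.23044248e-01]
 [ 3.09908341e-01  9.44048051e-01 -1.12827732e-01]
 [-3.42180774e-01  2.95399792e-05 -9.39634140e-01]] [-0.55958919  0.19829099 -0.01592244] [-11.2 -23.8 130.3  -3.4  53.8 -80.5]
```

View pics/s2.png

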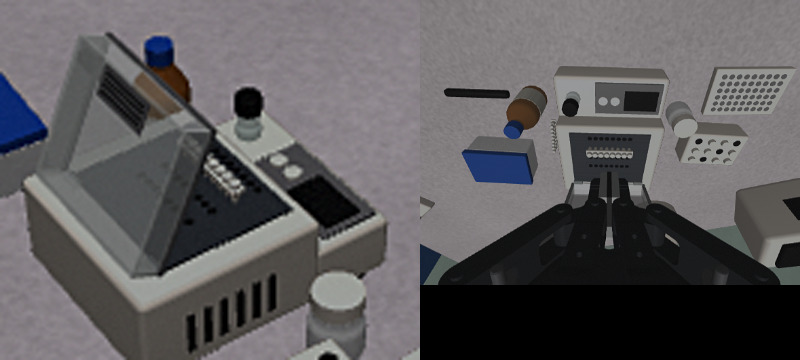

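The cover is open and the strip is clearly in view; in the wrist picture it is centred at about (278,225) full scale. I'll check it against the heater model.

```bash
python3 - <<'E'
from fit import *
import cv2
q=least_squares(res,[.5,-.07,-.3],loss="soft_l1").x
s=manip.get_state();Tt=np.eye(4);Tt[:3,:3]=s['orientation'];Tt[:3,3]=s['tool_pos']
c=manip.get_calibration("wrist");E=np.linalg.inv(Tt@c['T_tool_cam'])
for z in(.095,.1,.105,.11):
    P=W(q,(-.005,0,z));p=c['intrinsics']@(E[:3,:3]@P+E[:3,3]);print(z,p[:2]/p[2],proj("scene",P))
w=cv2.imread("pics/w2full.png",0);r=w[205:245,235:325];m=r>140
ys,xs=np.nonzero(m);print("bright",xs.min()+235,xs.max()+235,ys.min()+205,ys.max()+205,r.max())
R=s['orientation']
for ofs,z in((-.005+.008,.115),):
    d=R.T@(W(q,(ofs,0,z))-s['tool_pos']);print("tool shift cm to",z,d*100)
print("straight down 1cm:",R.T@[0,0,-1])
cv2.imwrite("pics/w2c.png",cv2.resize(w[170:270,210:350],(700,500),interpolation=cv2.INTER_CUBIC))
E
```

```text
0.095 [277.72631159 220.91719703] [280.78729212 176.40877228]
0.1 [277.71935247 224.00870949] [280.74326527 174.67901423]
0.105 [277.71222002 227.17722018] [280.69896726 172.93860276]
0.11 [277.70490769 230.42564196] [280.65439559 171.18743915]
bright 245 313 222 232 163
tool shift cm to 0.115 [-4.89168270e+00 -9.91340954e-03  1.39631847e+01]
straight down 1cm: [3.41897837e-01 2.20566062e-06 9.39737128e-01]
```

View pics/w2c.png

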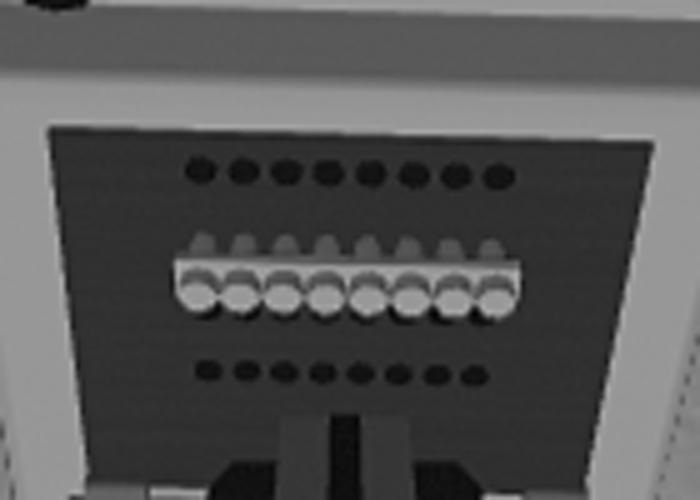

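The cap tops centre on wrist pixel (279,229), so z is about 0.108, which agrees with 10 mm proud. Pushing down on it now.

Call:
apply_moves:
  steps:
    - {"dx": -2.4,"dy": 0,"dz": 4,"ax": 0,"ay": 0,"az": 0,"hand": 0}
    - {"dx": -4.9,"dy": 0,"dz": 8,"ax": 0,"ay": 0,"az": 0,"hand": 0}
    - {"dx": -4.9,"dy": 0,"dz": 11,"ax": 0,"ay": 0,"az": 0,"hand": 0}
    - {"dx": -4.9,"dy": 0,"dz": 13,"ax": 0,"ay": 0,"az": 0,"hand": 0}
    - {"dx": -4.9,"dy": 0,"dz": 13.9,"ax": 0,"ay": 0,"az": 0,"hand": 0}
    - {"dx": -4.8,"dy": 0,"dz": 14.2,"ax": 0,"ay": 0,"az": 0,"hand": 0}
    - {"dx": -4.7,"dy": 0,"dz": 14.5,"ax": 0,"ay": 0,"az": 0,"hand": 0}
    - {"dx": -4.6,"dy": 0,"dz": 14.8,"ax": 0,"ay": 0,"az": 0,"hand": 0}
    - {"dx": -4.5,"dy": 0,"dz": 15.1,"ax": 0,"ay": 0,"az": 0,"hand": 0}
    - {"dx": -4.5,"dy": 0,"dz": 15.1,"ax": 0,"ay": 0,"az": 0,"hand": 0}

```text
t: 6.55
tool_pos: [0.546, -0.0308, 0.1033]
orientation: [[-0.887, 0.329, 0.324], [0.31, 0.944, -0.113], [-0.343, 0.0, -0.939]]
wrist_force: [-0.9, -0.2, 3.4]
opening: -0.0002
grip_force: 1.3
```

Call:
apply_moves:
  steps:
    - {"dx": 0.03,"dy": 0,"dz": 0.09,"ax": 0,"ay": 0,"az": 0,"hand": 0}
    - {"dx": 0.06,"dy": 0,"dz": 0.17,"ax": 0,"ay": 0,"az": 0,"hand": 0}
    - {"dx": 0.1,"dy": 0,"dz": 0.26,"ax": 0,"ay": 0,"az": 0,"hand": 0}
    - {"dx": 0.12,"dy": 0,"dz": 0.33,"ax": 0,"ay": 0,"az": 0,"hand": 0}
    - {"dx": 0.14,"dy": 0,"dz": 0.38,"ax": 0,"ay": 0,"az": 0,"hand": 0}
    - {"dx": 0.14,"dy": 0,"dz": 0.38,"ax": 0,"ay": 0,"az": 0,"hand": 0}
    - {"dx": 0.14,"dy": 0,"dz": 0.38,"ax": 0,"ay": 0,"az": 0,"hand": 0}
    - {"dx": 0.14,"dy": 0,"dz": 0.38,"ax": 0,"ay": 0,"az": 0,"hand": 0}
    - {"dx": 0.14,"dy": 0,"dz": 0.38,"ax": 0,"ay": 0,"az": 0,"hand": 0}
    - {"dx": 0.14,"dy": 0,"dz": 0.38,"ax": 0,"ay": 0,"az": 0,"hand": 0}

```text
t: 7.8
tool_pos: [0.5461, -0.0309, 0.0995]
orientation: [[-0.887, 0.329, 0.324], [0.31, 0.944, -0.113], [-0.343, 0.0, -0.939]]
wrist_force: [-1.3, 1.4, 6.2]
opening: -0.0
grip_force: 3.1
```

Call:
apply_moves:
  steps:
    - {"dx": 0.02,"dy": 0,"dz": 0.05,"ax": 0,"ay": 0,"az": 0,"hand": 0}
    - {"dx": 0.04,"dy": 0,"dz": 0.1,"ax": 0,"ay": 0,"az": 0,"hand": 0}
    - {"dx": 0.05,"dy": 0,"dz": 0.14,"ax": 0,"ay": 0,"az": 0,"hand": 0}
    - {"dx": 0.07,"dy": 0,"dz": 0.19,"ax": 0,"ay": 0,"az": 0,"hand": 0}
    - {"dx": 0.07,"dy": 0,"dz": 0.19,"ax": 0,"ay": 0,"az": 0,"hand": 0}
    - {"dx": 0.07,"dy": 0,"dz": 0.19,"ax": 0,"ay": 0,"az": 0,"hand": 0}
    - {"dx": 0.07,"dy": 0,"dz": 0.19,"ax": 0,"ay": 0,"az": 0,"hand": 0}
    - {"dx": 0.07,"dy": 0,"dz": 0.19,"ax": 0,"ay": 0,"az": 0,"hand": 0}
    - {"dx": 0.07,"dy": 0,"dz": 0.19,"ax": 0,"ay": 0,"az": 0,"hand": 0}
    - {"dx": 0.07,"dy": 0,"dz": 0.19,"ax": 0,"ay": 0,"az": 0,"hand": 0}

```text
t: 9.05
tool_pos: [0.5463, -0.0309, 0.0992]
orientation: [[-0.887, 0.329, 0.324], [0.309, 0.944, -0.113], [-0.343, -0.0, -0.939]]
wrist_force: [-8.7, 2.0, 16.2]
opening: 0.0002
grip_force: 8.4
```

Call:
apply_moves:
  steps:
    - {"dx": 0,"dy": 0,"dz": -3,"ax": 0,"ay": 0,"az": 0,"hand": 0}
    - {"dx": 0,"dy": 0,"dz": -7,"ax": 0,"ay": 0,"az": 0,"hand": 0}
    - {"dx": 0,"dy": 0,"dz": -11,"ax": 0,"ay": 0,"az": 0,"hand": 0}
    - {"dx": 0,"dy": 0,"dz": -14,"ax": 0,"ay": 0,"az": 0,"hand": 0}
    - {"dx": -0.7,"dy": 0,"dz": -16,"ax": 0,"ay": 5,"az": 0,"hand": 0}
    - {"dx": -1.4,"dy": 0,"dz": -17.8,"ax": 0,"ay": 10,"az": 0,"hand": 0}
    - {"dx": -1.4,"dy": 0,"dz": -17.8,"ax": 0,"ay": 15,"az": 0,"hand": 0}
    - {"dx": -1.4,"dy": 0,"dz": -17.8,"ax": 0,"ay": 20,"az": 0,"hand": 0}
    - {"dx": -1.4,"dy": 0,"dz": -17.8,"ax": 0,"ay": 20,"az": 0,"hand": 0}
    - {"dx": -1.4,"dy": 0,"dz": -17.8,"ax": 0,"ay": 20,"az": 0,"hand": 0}

```text
t: 10.3
tool_pos: [0.4999, -0.015, 0.2678]
orientation: [[-0.944, 0.33, -0.001], [0.33, 0.944, 0.0], [0.001, -0.0, -1.0]]
wrist_force: [0.4, 0.8, 0.6]
opening: 0.0001
grip_force: 0.0
```

```bash
python3 - <<'E'
from fit import *
import cv2
q=least_squares(res,[.5,-.07,-.3],loss="soft_l1").x
s=manip.get_state();R=s['orientation'];print(s['tool_pos'],R.round(3),s['joint_pos'].round(1))
a=manip.get_image("scene");b=manip.get_image("wrist")
a=cv2.resize(a[120:240,210:350],(420,360),interpolation=cv2.INTER_CUBIC);b=cv2.resize(b[150:330,190:370],(360,360),interpolation=cv2.INTER_CUBIC)
cv2.imwrite("pics/s3.png",np.hstack([a,b])[:,:,::-1])
# closing path: contact point r along the cover face, z above hinge
for th in(1.2,1.0,.8,.6,.4,.2,.1,0,-.06):
    f=.1*np.cos(th)-.028*np.sin(th);u=.1*np.sin(th)+.028*np.cos(th)
    P=W(q,(.08-f,0,.088+u));print(th,round(f,3),round(.088+u,3),(R.T@(P-s['tool_pos'])*100).round(2))
E
```

```text
[ 0.49990096 -0.01497445  0.26777732] [[-0.944  0.33  -0.001]
 [ 0.33   0.944  0.   ]
 [ 0.001 -0.    -1.   ]] [-13.3  -7.7 112.1  -0.   75.7 -84.1]
1.2 0.01 0.191 [-11.56  -0.16   7.63]
1.0 0.03 0.187 [-9.53 -0.11  8.04]
0.8 0.05 0.179 [-7.62 -0.07  8.85]
0.6 0.067 0.168 [-5.9  -0.03 10.01]
0.4 0.081 0.153 [-4.46  0.   11.5 ]
0.2 0.092 0.135 [-3.34  0.03 13.24]
0.1 0.097 0.126 [-2.91  0.04 14.19]
0 0.1 0.116 [-2.58  0.05 15.18]
-0.06 0.101 0.11 [-2.43  0.05 15.78]
```

View pics/s3.png

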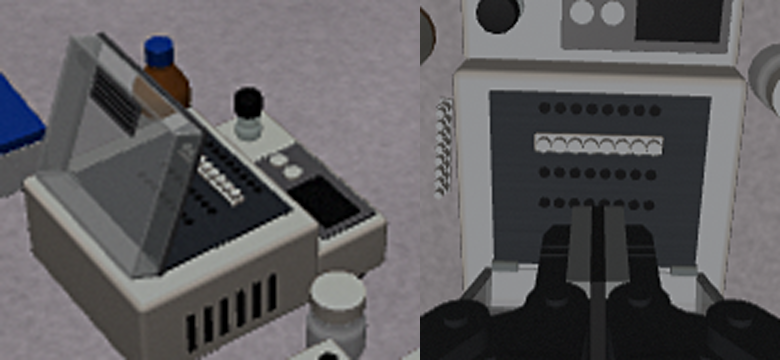

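The strip's caps are now low on the block (scene crop about (222,180), wrist crop about (598,145)). It has stopped firmly at home, and the cover stands open. Next I go over and behind the cover.

Call:
apply_moves:
  steps:
    - {"dx": -4,"dy": 0,"dz": 0,"ax": 0,"ay": 0,"az": 0,"hand": 0}
    - {"dx": -8,"dy": 0,"dz": 0,"ax": 0,"ay": 0,"az": 0,"hand": 0}
    - {"dx": -12,"dy": 0,"dz": 0,"ax": 0,"ay": 0,"az": 0,"hand": 0}
    - {"dx": -16,"dy": 0,"dz": 0,"ax": 0,"ay": 0,"az": 0,"hand": 0}
    - {"dx": -17,"dy": 0,"dz": 0,"ax": 0,"ay": 0,"az": 0,"hand": 0}
    - {"dx": -17,"dy": 0,"dz": 2,"ax": 0,"ay": 0,"az": 0,"hand": 0}
    - {"dx": -17,"dy": 0,"dz": 5,"ax": 0,"ay": 0,"az": 0,"hand": 0}
    - {"dx": -17,"dy": 0,"dz": 7.5,"ax": 0,"ay": 0,"az": 0,"hand": 0}
    - {"dx": -17,"dy": 0,"dz": 7.5,"ax": 0,"ay": 0,"az": 0,"hand": 0}
    - {"dx": -17,"dy": 0,"dz": 7.5,"ax": 0,"ay": 0,"az": 0,"hand": 0}

```text
t: 11.65
tool_pos: [0.6607, -0.0708, 0.1945]
orientation: [[-0.944, 0.329, 0.001], [0.329, 0.944, -0.0], [-0.001, 0.0, -1.0]]
wrist_force: [0.7, 0.1, 0.6]
opening: -0.0001
grip_force: 0.0
```

Call:
apply_moves:
  steps:
    - {"dx": 2.2,"dy": 0,"dz": 0,"ax": 0,"ay": 0,"az": 0,"hand": 0}
    - {"dx": 4.4,"dy": 0,"dz": 0,"ax": 0,"ay": 0,"az": 0,"hand": 0}
    - {"dx": 6.5,"dy": 0,"dz": 0.4,"ax": 0,"ay": 0,"az": 0,"hand": 0}
    - {"dx": 8.5,"dy": 0,"dz": 1.1,"ax": 0,"ay": 0,"az": 0,"hand": 0}
    - {"dx": 10.3,"dy": 0,"dz": 2.3,"ax": 0,"ay": 0,"az": 0,"hand": 0}
    - {"dx": 12.1,"dy": 0,"dz": 3.7,"ax": 0,"ay": 0,"az": 0,"hand": 0}
    - {"dx": 13.5,"dy": 0,"dz": 5.5,"ax": 0,"ay": 0,"az": 0,"hand": 0}
    - {"dx": 14.0,"dy": 0,"dz": 6.6,"ax": 0,"ay": 0,"az": 0,"hand": 0}
    - {"dx": 14.2,"dy": 0,"dz": 7.2,"ax": 0,"ay": 0,"az": 0,"hand": 0}
    - {"dx": 14.2,"dy": 0,"dz": 7.2,"ax": 0,"ay": 0,"az": 0,"hand": 0}

```text
t: 12.9
tool_pos: [0.5272, -0.0241, 0.1222]
orientation: [[-0.944, 0.33, -0.0], [0.33, 0.944, 0.001], [0.0, 0.001, -1.0]]
wrist_force: [-1.4, 3.1, 2.1]
opening: 0.0002
grip_force: 1.5
```

Call:
apply_moves:
  steps:
    - {"dx": 0.1,"dy": 0,"dz": 0.3,"ax": 0,"ay": 0,"az": 0,"hand": 0}
    - {"dx": 0.2,"dy": 0,"dz": 0.6,"ax": 0,"ay": 0,"az": 0,"hand": 0}
    - {"dx": 0.25,"dy": 0,"dz": 0.85,"ax": 0,"ay": 0,"az": 0,"hand": 0}
    - {"dx": 0.3,"dy": 0,"dz": 1.1,"ax": 0,"ay": 0,"az": 0,"hand": 0}
    - {"dx": 0.3,"dy": 0,"dz": 1.25,"ax": 0,"ay": 0,"az": 0,"hand": 0}
    - {"dx": 0.3,"dy": 0,"dz": 1.35,"ax": 0,"ay": 0,"az": 0,"hand": 0}
    - {"dx": 0.3,"dy": 0,"dz": 1.35,"ax": 0,"ay": 0,"az": 0,"hand": 0}
    - {"dx": 0.3,"dy": 0,"dz": 1.35,"ax": 0,"ay": 0,"az": 0,"hand": 0}
    - {"dx": 0.3,"dy": 0,"dz": 1.35,"ax": 0,"ay": 0,"az": 0,"hand": 0}
    - {"dx": 0.3,"dy": 0,"dz": 1.35,"ax": 0,"ay": 0,"az": 0,"hand": 0}

```text
t: 14.15
tool_pos: [0.5239, -0.0232, 0.1088]
orientation: [[-0.944, 0.329, -0.001], [0.329, 0.944, 0.0], [0.001, 0.0, -1.0]]
wrist_force: [-2.6, 3.9, 6.1]
opening: 0.0001
grip_force: 3.5
```

Same depth as the press that opened it. I'll release straight up and forward, then check.

Call:
apply_moves:
  steps:
    - {"dx": 0,"dy": 0,"dz": -0.6,"ax": 0,"ay": 0,"az": 0,"hand": 0}
    - {"dx": 0.5,"dy": 0,"dz": -3,"ax": 0,"ay": 0,"az": 0,"hand": 0}
    - {"dx": 3,"dy": 0,"dz": -6,"ax": 0,"ay": 0,"az": 0,"hand": 0}
    - {"dx": 5,"dy": 0,"dz": -9,"ax": 0,"ay": 0,"az": 0,"hand": 0}
    - {"dx": 6,"dy": 0,"dz": -12,"ax": 0,"ay": 0,"az": 0,"hand": 0}
    - {"dx": 6,"dy": 0,"dz": -14,"ax": 0,"ay": 0,"az": 0,"hand": 0}
    - {"dx": 6,"dy": 0,"dz": -14,"ax": 0,"ay": 0,"az": 0,"hand": 0}
    - {"dx": 6,"dy": 0,"dz": -14,"ax": 0,"ay": 0,"az": 0,"hand": 0}
    - {"dx": 6,"dy": 0,"dz": -14,"ax": 0,"ay": 0,"az": 0,"hand": 0}
    - {"dx": 6,"dy": 0,"dz": -14,"ax": 0,"ay": 0,"az": 0,"hand": 0}

```text
t: 15.4
tool_pos: [0.4671, -0.0036, 0.2472]
orientation: [[-0.944, 0.33, -0.002], [0.33, 0.944, 0.0], [0.002, -0.0, -1.0]]
wrist_force: [-0.3, -0.2, 0.1]
opening: 0.0001
grip_force: 0.0
```

```bash
python3 - <<'E'
from plant import manip
import cv2,numpy as np
s=manip.get_state();print(s['tool_pos'],s['wrist_force'])
a=manip.get_image("scene");b=manip.get_image("wrist")
a=cv2.resize(a[120:240,210:350],(420,360),interpolation=cv2.INTER_CUBIC);b=cv2.resize(b[100:340,150:390],(360,360),interpolation=cv2.INTER_CUBIC)
cv2.imwrite("pics/s4.png",np.hstack([a,b])[:,:,::-1])
E
```

```text
[ 0.46706345 -0.00355656  0.24718153] [-0.33902289 -0.23647099  0.07183904]
```

View pics/s4.png

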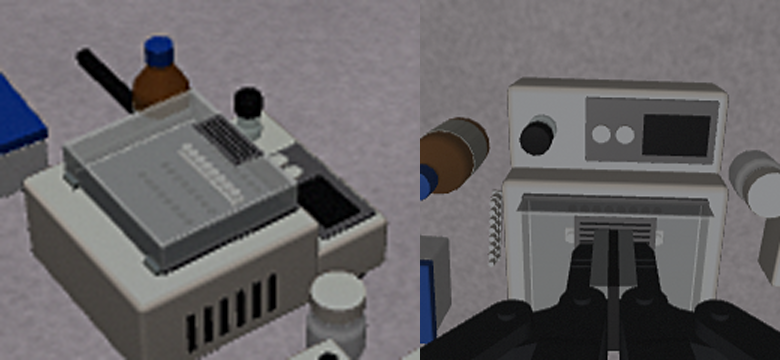

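The cover is flat and shut over a second after release, with the pad at scene crop (228,137). The strip sits home beneath it, and the bystanders look unmoved. Handing in.

```bash
python3 -c "
from plant import manip
print(manip.job_done())"
```

```text
the job is handed in; nothing more can be done
None
```

I popped the cover open, pushed the strip down to its firm stop, and pressed the cover shut; it was still shut about a second after release, and I handed the job in at about 15 s with the other items apparently unmoved.

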